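# Sort the toy-train parts into their trays

### The job

Sort the five loose toy-train parts on the bench into the three plywood trays, each kind into the tray whose glued-on sample shows that part: both wheels, both chimneys and the cab. Every part must end resting directly on its tray's floor, none stacked or leaning: wheels flat, chimneys and cab upright. Leave the glue bottle and the finished toy wagon where they are.

Things in the scene. Friction and masses are not known exactly. Their poses are not given: they have to be found in the camera images.
- wheel_a: Loose turned wooden toy-train wheel, lying flat at the start: a plain solid disc 36 mm across and 16 mm thick with a small dark axle dot at the middle of both faces. Both faces are alike. Origin at the centre of the disc (8 mm above what it lies on), z along its axle. About 18 g. One of two, interchangeable.
- wheel_b: Loose turned wooden toy-train wheel, lying flat at the start: a plain solid disc 36 mm across and 16 mm thick with a small dark axle dot at the middle of both faces. Both faces are alike. Origin at the centre of the disc (8 mm above what it lies on), z along its axle. About 18 g. One of two, interchangeable.
- chimney_a: Loose turned wooden locomotive chimney, standing upright at the start: 50 mm tall, foot 28 mm across (lowest 8 mm), a waisted shaft 19 mm across, and a cylindrical cap 28 mm across from 34 to 50 mm height with a dark dot on top (the top is solid). Origin at the centre of the underside, z up through the cap. About 22 g. One of two, interchangeable.
- chimney_b: Loose turned wooden locomotive chimney, standing upright at the start: 50 mm tall, foot 28 mm across (lowest 8 mm), a waisted shaft 19 mm across, and a cylindrical cap 28 mm across from 34 to 50 mm height with a dark dot on top (the top is solid). Origin at the centre of the underside, z up through the cap. About 22 g. One of two, interchangeable.
- cab: Loose wooden locomotive cab, upright at the start: a block 40 (its x) by 34 (its y) by 34 mm high with dark windows on four sides, under an 8 mm thick roof 54 (x) by 34 mm (y) that overhangs 7 mm at the x ends and is flush on the y sides. 42 mm tall in all. Origin at the centre of the underside, z up. Grip it across the flat y sides, 34 mm apart. About 50 g.
- wheel_tray: Fixed plywood tray with a sample wheel glued on the ledge behind it. Outside 108 (x) by 142 mm (y, roughly world y), walls 6 thick, 24 high; floor 6 mm above the bench. Origin mid-tray at bench height: inside x -48..48, y -65..65 mm. Ledge 12 mm high at x 54..100, the side away from the robot; sample at x 77, y 0, top 28 mm above bench. The three trays differ only in the sample.
- chimney_tray: Fixed plywood tray with a sample chimney glued on the ledge behind it. Outside 108 (x) by 142 mm (y, roughly world y), walls 6 thick, 24 high; floor 6 mm above the bench. Origin mid-tray at bench height: inside x -48..48, y -65..65 mm. Ledge 12 mm high at x 54..100, the side away from the robot; sample at x 77, y 0, top 62 mm above bench. The three trays differ only in the sample.
- cab_tray: Fixed plywood tray with a sample cab glued on the ledge behind it. Outside 108 (x) by 142 mm (y, roughly world y), walls 6 thick, 24 high; floor 6 mm above the bench. Origin mid-tray at bench height: inside x -48..48, y -65..65 mm. Ledge 12 mm high at x 54..100, the side away from the robot; sample at x 77, y 0, top 54 mm above bench. The three trays differ only in the sample.
- glue_bottle: Bystander at the left of the work: white glue bottle with a yellow cap, 54 mm across, 130 mm tall, loose. Origin at the centre of its underside.
- toy_wagon: Bystander at the right of the work: finished wooden toy wagon on four dark wheels, 130 mm (its x, roughly world x) by 66 mm, 48 mm tall, loose. Origin at bench height under its middle.
Mind the look-alikes: they are no part of the job. What is shaped like the chimney_tray but pink or turquoise is not meant.

How it is judged:
By the outcome, as a careful person would: the job done as asked, in the order asked, and still so for the second after the job is handed in, with the robot touching nothing.
It also fails if it takes over 109 s, if anything falls off the work surface, if the arm or the gripper's body presses on something with over 40 N, if the wrist force passes 120 N, or if a joint passes its speed limit or range.

### The arm

A 6-joint arm with a two-finger parallel gripper is mounted at the origin on the work surface. World frame = base frame: x ahead of the robot, y to its left, z up, the work surface at z = 0. Lengths are in m, angles in degrees, forces in N, time in s.
With the tool pointing down it reaches from about 0.275 to 0.825 m from the base axis. Payload 4.9 kg.
Tool frame: the origin (TCP) lies on the centre line of the jaws, within the pads' length; the fingertips stand 14 mm ahead of it and the grasp point (between the pads) lies 5 mm behind it; z points along the fingers, y is the line along which they close (so a half turn about z gives the same grasp; the last joint's range is limited). The gripper opens to 85 mm and grips with 20 to 120 N. Pads are 22 mm wide; open, the fingers measure 114 mm over their backs; the gripper's body (76 mm by 85 mm) begins 54 mm behind the grasp point. The pads swing forward as they close: fully open they stand 13 mm farther back than shut.
Start: joints at [-84.351, 18.69, -11.035, 60.275, 0, 82.311], TCP at [0.127, -0.535, 0.224] pointing down, gripper open.
Joint ranges: [-152.03, 152.03], [-55.5, 102.48], [-74.3, 77.21], [-110.64, 120.58], [-84.22, 78.4], [-180, 180]. Speed limits (degrees/s): [147.25, 147.25, 180, 180, 180, 180].

### API

Orientations are given as a 3x3 rotation matrix whose columns are the frame's x, y, z axes.
In Python, from workcell import r, optics gives the robot as it stands.
- The arm moves only by the shell command python3 -m inch 'ROWS' [FORCE]. ROWS is JSON, a list of rows, each a list of 7 numbers: the shift along the tool's x, y, z in units of 0.5 m (1.0 is 0.5 m), then the turn, a rotation vector about the tool's x, y, z in units of pi/2 rad (1.0 is pi/2 rad), then the gripper's target within -1 to 1 (shut at 1, half-way at 0, fully open at -1). In form: [[x, y, z, ax, ay, az, hand], ...]. A call has 1 to 20 rows; each row is the pose to reach, as a shift and turn from the pose commanded when the call began, along the tool's axes at that moment; what a row does not reach only later rows make up. A row lasts 1/10 s, in which the tool goes at most 50 mm and 8.59 degrees, less where a joint would pass 70% of its speed; a pose out of reach is approached as far as the arm can. A call with a number of a shift or a turn outside -1 to 1 is refused whole. A call with a gripper value outside its range is refused whole. The fingers move at their own pace and stop on an object; FORCE is the grip in N (left out, the last holds). Time passes only in rows, so rows that repeat a pose let the fingers close. It gives the time, the measured TCP pose, the force, the opening and the grip force at its end, in the units of the state.
- r.get_obs(): the state, without advancing time (a new reading comes with each control period).
- optics.capture(name): name is "side" or "top" or "wrist"; returns (picture, depth): 400x640x3 uint8, red, green, blue; 400x640 float32, m along the optical axis (not along the pixel's ray), 0 where there is no reading.
- optics.calibration(name): a dict with "vertical_fov" (degrees; the focal length in pixels is half the picture's height over the tangent of half this angle, whatever the lens; pixels are square), "cx", "cy" (the principal point, pixels), "R" (3x3) and "t" (3): a world point X has camera coordinates R X + t. Camera axes: x right, y down, z forward; pixel columns grow to the right and rows downward; lengths in m; the calibration is good to about 2 mm. A picture is of the moment at which its call begins: read the wrist's pose just before it. calibration takes no time and is no camera call; for the wrist camera it gives the pose at the moment of the call.
- r.finish_job(): hands the job in; it is judged then, once.
The state is a dict: "t": time; "joint_positions": joint angles; "qd": joint speeds; "joint_torque": joint torques, N m; "ee_pos": TCP position; "tcp_rot": TCP orientation; "wrist_force": force on the tool from outside, world axes, zero at the start; "ft_torque": the same for the moment, N m; "finger_gap": finger opening in m; "finger_force": force on a finger pad.
Only numpy, scipy, OpenCV 4.12 (cv2) and the standard library are available. Lean on these libraries where they do the work, as an engineer would, in place of code of your own. Each camera call takes 0.05 s, during which the arm holds its last target. There are 200 camera calls.

## Working session

There is one attempt and no reset: what is moved stays moved. The work goes in short steps, Python scripts to look and compute and a shell command to move; the robot and the scene stay as the last step left them, time stands still between calls to the robot, and variables do not carry over. Pictures are saved under pics/ and viewed, at most 14 in all, crops included, and the job is handed in when it is done.

```bash
mkdir -p pics; ls; python3 - <<'E'
from workcell import r, optics
import cv2,numpy as np
for n in ("top","side"):
    p,d=optics.capture(n); cv2.imwrite(f"pics/{n}0.png",p[:,:,::-1]); np.savez(f"{n}0.npz",p=p,d=d)
    c=optics.calibration(n); print(n,c['vertical_fov'],c['cx'],c['cy'],np.round(c['R'],3).tolist(),np.round(c['t'],3), (d>0).mean())
o=r.get_obs();print(np.round(o['tcp_rot'],3).tolist(),o['ee_pos'],o['t'])
E
```

```text
pics
top 54.51516887124701 320.2211455977456 201.35883186463937 [[0.025, -1.0, 0.001], [-0.997, -0.025, -0.068], [0.068, 0.0, -0.998]] [-0.008  0.48   1.2  ] 0.996046875
side 43.05415048523356 323.8554760622265 203.55167393837843 [[-0.89, -0.456, -0.008], [-0.333, 0.66, -0.674], [0.312, -0.597, -0.739]] [0.399 0.18  1.259] 0.9959765625
[[0.973, 0.231, -0.0], [0.231, -0.973, 0.002], [0.0, -0.002, -1.0]] [ 0.12685101 -0.53464441  0.22329624] 0.1
```

View pics/top0.png

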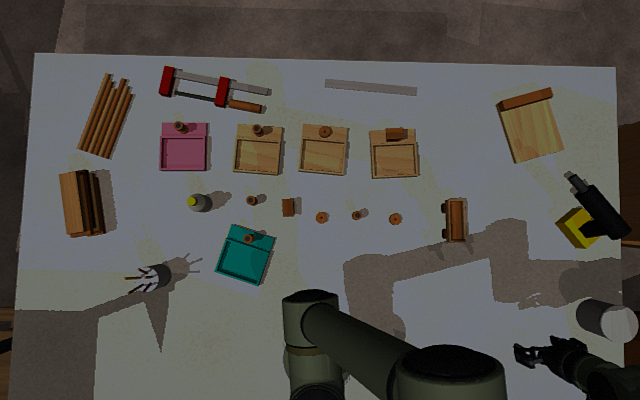

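View pics/side0.png

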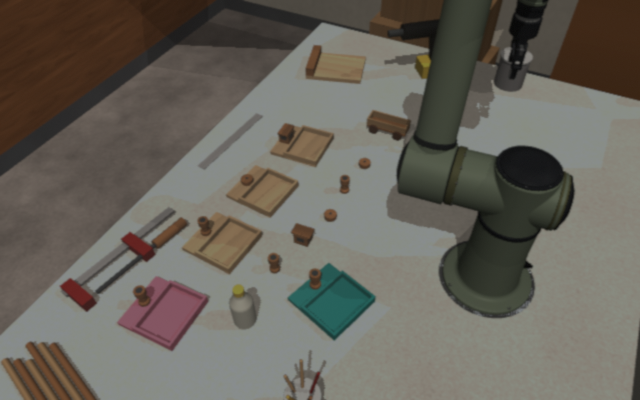

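The top view shows three plywood trays: chimney sample (258,130), wheel sample (325,131) and cab sample (396,134). Pink (185,148) and turquoise (246,253) are the decoys. The loose parts are chimneys at (252,200) and (357,215), the cab at (289,207), and wheels at (321,217) and (395,218). I'll measure them and confirm with one crop.

```bash
cat > h.py <<'E'
import numpy as np,cv2
from workcell import r,optics
def world(n,d,c):
    f=d.shape[0]/2/np.tan(np.radians(c['vertical_fov'])/2)
    v,u=np.mgrid[:d.shape[0],:d.shape[1]]
    P=np.stack([(u-c['cx'])/f*d,(v-c['cy'])/f*d,d],-1)
    return (P-np.array(c['t']))@np.array(c['R'])   # R^T (P-t)
E
python3 - <<'E'
from h import *
z=np.load('top0.npz');p,d=z['p'],z['d'];W=world('top',d,optics.calibration('top'))
def blobs(name,box,lo,hi=0.2):
    u0,v0,u1,v1=box;w=W[v0:v1,u0:u1]
    hsv=cv2.cvtColor(p[v0:v1,u0:u1],cv2.COLOR_RGB2HSV)
    m=((w[...,2]>lo)&(w[...,2]<hi)).astype(np.uint8)
    n,l,s,c=cv2.connectedComponentsWithStats(m)
    for i in range(1,n):
        if s[i,4]<15: continue
        q=w[l==i]; top=q[q[:,2]>np.percentile(q[:,2],90)-.006]
        x=cv2.minAreaRect((top[:,:2]*1000).astype(np.float32))
        print(name,'px',np.round(c[i]+[u0,v0]),'top centre',np.round(np.array(x[0])),'size',np.round(x[1]),'ang',round(x[2],1),'ztop %.3f'%np.percentile(q[:,2],90))
print('bench z',np.median(W[180:240,300:400,2]))
blobs('part',(235,185,410,235),.009)
blobs('bystander',(180,180,230,215),.02);blobs('bystander',(430,190,480,245),.02)
blobs('tray',(228,118,430,182),.009)
a=cv2.resize(p[115:245,225:425],None,fx=4,fy=4,interpolation=cv2.INTER_CUBIC)
cv2.imwrite('pics/crop0.png',np.clip(a[:,:,::-1]*1.6,0,255).astype(np.uint8))
E
```

```text
bench z -0.0007754530254962013
part px [251. 200.] top centre [477. 217.] size [25. 25.] ang 72.8 ztop 0.052
part px [288. 207.] top centre [458. 103.] size [53. 34.] ang 2.9 ztop 0.044
part px [321. 217.] top centre [430.   0.] size [33. 32.] ang 34.9 ztop 0.018
part px [357. 215.] top centre [ 440. -109.] size [24. 25.] ang 0.6 ztop 0.052
part px [395. 219.] top centre [ 431. -231.] size [31. 32.] ang 1.2 ztop 0.018
part px [244. 231.] top centre [387. 231.] size [28. 76.] ang 1.4 ztop 0.015
bystander px [199. 203.] top centre [465. 370.] size [23. 24.] ang 65.6 ztop 0.129
bystander px [455. 221.] top centre [ 431. -412.] size [125.  53.] ang 1.7 ztop 0.047
tray px [258. 142.] top centre [637. 207.] size [142. 144.] ang 86.6 ztop 0.027
tray px [323. 142.] top centre [645.   1.] size [142. 149.] ang 85.8 ztop 0.026
tray px [393. 146.] top centre [ 694. -219.] size [34. 54.] ang 2.2 ztop 0.053
```

View pics/crop0.png

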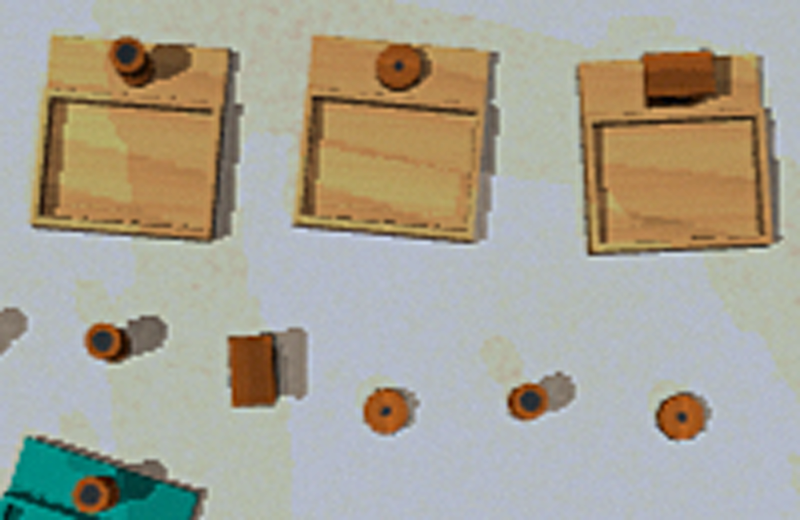

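The crop confirms all five parts and each tray's sample. Next I'll align the tool with the world axes and get the tray floor poses.

```bash
python3 -m inch '[[0,0,0,0,0,0.148,-1],[0,0,0,0,0,0.148,-1],[0,0,0,0,0,0.148,-1],[0,0,0,0,0,0.148,-1]]' 60; python3 - <<'E'
from h import *
z=np.load('top0.npz');p,d=z['p'],z['d'];W=world('top',d,optics.calibration('top'))
for n,(u0,v0,u1,v1) in dict(chim=(236,138,280,172),wheel=(301,138,346,173),cab=(372,143,417,177)).items():
    w=W[v0:v1,u0:u1];m=cv2.morphologyEx(((w[...,2]>.002)&(w[...,2]<.0105)).astype(np.uint8),cv2.MORPH_OPEN,np.ones((3,3)))
    k,l,s,c=cv2.connectedComponentsWithStats(m);i=1+s[1:,4].argmax();q=w[l==i]
    x=cv2.minAreaRect((q[:,:2]*1000).astype(np.float32));print(n,np.round(x[0]),np.round(x[1]),round(x[2],1),'z',np.median(q[:,2]))
o=r.get_obs();print(np.round(o['tcp_rot'],3).tolist(),o['ee_pos'])
E
```

```text
t: 0.5
ee_pos: [0.1269, -0.5349, 0.2237]
tcp_rot: [[1.0, 0.002, -0.0], [0.002, -1.0, 0.001], [-0.0, -0.001, -1.0]]
wrist_force: [0.2, 0.5, -0.5]
finger_gap: 0.0853
finger_force: 0.0
chim [622. 209.] [127.  94.] 88.0 z 0.005533070933912406
wheel [615.   2.] [130.  69.] 86.7 z 0.0052780772924083605
cab [ 620. -232.] [ 93. 119.] 4.6 z 0.005205510264417169
[[1.0, 0.002, -0.0], [0.002, -1.0, 0.001], [-0.0, -0.001, -1.0]] [ 0.12686396 -0.53493745  0.22366283]
```

```bash
python3 -m inch '[[0.608,-0.608,0.2,0,0,0,-1],[0.608,-0.608,0.2,0,0,0,-1],[0.608,-0.608,0.2,0,0,0,-1],[0.608,-0.608,0.2,0,0,0,-1],[0.608,-0.608,0.2,0,0,0,-1],[0.608,-0.608,0.2,0,0,0,-1],[0.608,-0.608,0.2,0,0,0,-1],[0.608,-0.608,0.2,0,0,0,-1],[0.608,-0.608,0.2,0,0,0,-1],[0.608,-0.608,0.2,0,0,0,-1],[0.608,-0.608,0.2,0,0,0,-1],[0.608,-0.608,0.2,0,0,0,-1],[0.608,-0.608,0.2,0,0,0,-1]]' 40
python3 - <<'E'
from h import *
c=optics.calibration('wrist');p,d=optics.capture('wrist');cv2.imwrite('pics/w1.png',p[:,:,::-1])
W=world('wrist',d,c);m=((W[...,2]>.009)&(W[...,2]<.03)).astype(np.uint8)
k,l,s,cc=cv2.connectedComponentsWithStats(m)
for i in range(1,k):
    if s[i,4]>150:
        q=W[l==i];q=q[q[:,2]>np.percentile(q[:,2],90)-.004];x=cv2.minAreaRect((q[:,:2]*1000).astype(np.float32));print(cc[i].round(),np.round(x[0]),np.round(x[1]),q[:,2].max())
o=r.get_obs();print(o['ee_pos'])
E
```

```text
t: 1.8
ee_pos: [0.4303, -0.2323, 0.1243]
tcp_rot: [[1.0, -0.002, 0.0], [-0.002, -1.0, -0.001], [0.0, 0.001, -1.0]]
wrist_force: [0.2, -0.1, 0.1]
finger_gap: 0.0852
finger_force: 0.0
[269.   5.] [ 566. -203.] [ 6. 91.] 0.02717395530072043
[510. 183.] [ 435. -386.] [ 35. 134.] 0.02999699554082492
[560. 189.] [ 431. -421.] [119.  27.] 0.029999807845554824
[172. 174.] [ 445. -115.] [17.  6.] 0.02647252149502999
[316. 187.] [ 434. -232.] [35. 35.] 0.01892716619109755
[ 33. 189.] [432.  -0.] [35. 36.] 0.019635466697443198
[ 0.43022754 -0.23228115  0.12433836]
```

View pics/w1.png

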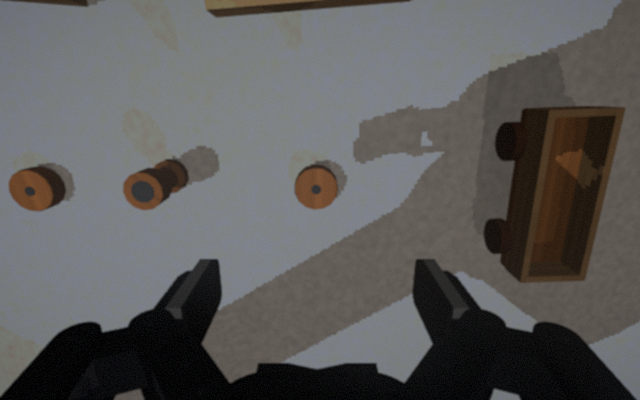

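The wrist view shows the wheel at (316,188) centred between the fingers, and it agrees with the top view to 3 mm. I'll descend and grip.

```bash
python3 -m inch '[[0.005,0,0.07,0,0,0,-0.7],[0.005,0,0.14,0,0,0,-0.7],[0.005,0,0.18,0,0,0,-0.7],[0.005,0,0.2,0,0,0,-0.7],[0.005,0,0.214,0,0,0,-0.7],[0.005,0,0.214,0,0,0,-0.7],[0.005,0,0.214,0,0,0,1],[0.005,0,0.214,0,0,0,1],[0.005,0,0.214,0,0,0,1],[0.005,0,0.214,0,0,0,1],[0.005,0,0.214,0,0,0,1],[0.005,0,0.214,0,0,0,1],[0.005,0,0.214,0,0,0,1],[0.005,0,0.214,0,0,0,1]]' 40
```

```text
t: 3.25
ee_pos: [0.4333, -0.231, 0.017]
tcp_rot: [[1.0, 0.0, -0.0], [0.0, -1.0, 0.0], [-0.0, -0.0, -1.0]]
wrist_force: [-0.1, 0.4, 0.5]
finger_gap: 0.0002
finger_force: 0.0
```

The fingers closed fully, so they missed it. I'll look again.

```bash
python3 -m inch '[[0,0,-0.1,0,0,0,-1],[0,0,-0.2,0,0,0,-1],[0,0,-0.2,0,0,0,-1],[0,0,-0.2,0,0,0,-1],[0,0,-0.2,0,0,0,-1]]' 40
cat >> h.py <<'E'
def look(name,pic=None,lo=.009,hi=.03):
    c=optics.calibration(name);p,d=optics.capture(name)
    if pic: cv2.imwrite('pics/'+pic,np.clip(p[:,:,::-1]*1.4,0,255).astype(np.uint8))
    W=world(name,d,c);m=((W[...,2]>lo)&(W[...,2]<hi)).astype(np.uint8)
    k,l,s,cc=cv2.connectedComponentsWithStats(m)
    for i in range(1,k):
        if s[i,4]>150:
            q=W[l==i];q=q[q[:,2]>np.percentile(q[:,2],90)-.004];x=cv2.minAreaRect((q[:,:2]*1000).astype(np.float32));print('px',cc[i].round(),'xy',np.round(x[0]),'size',np.round(x[1]),'ang',round(x[2],1),'top %.3f'%q[:,2].max())
    print(np.round(r.get_obs()['ee_pos'],4))
E
python3 -c "
from h import *
look('wrist','w2.png')"
```

```text
t: 3.75
ee_pos: [0.4325, -0.2305, 0.1161]
tcp_rot: [[1.0, 0.0, -0.001], [0.0, -1.0, 0.001], [-0.001, -0.001, -1.0]]
wrist_force: [0.6, 0.5, 0.5]
finger_gap: 0.0723
finger_force: 0.0
px [272.   5.] xy [ 564. -202.] size [ 6. 89.] ang 0.3 top 0.028
px [518. 188.] xy [ 435. -386.] size [ 33. 133.] ang 79.7 top 0.030
px [570. 195.] xy [ 431. -421.] size [120.  27.] ang 1.6 top 0.030
px [170. 179.] xy [ 445. -116.] size [17.  6.] ang 30.8 top 0.027
px [318. 193.] xy [ 434. -232.] size [35. 35.] ang 41.7 top 0.019
px [ 29. 194.] xy [432.  -0.] size [35. 36.] ang 5.6 top 0.020
[ 0.4322 -0.2303  0.1157]
```

View pics/w2.png

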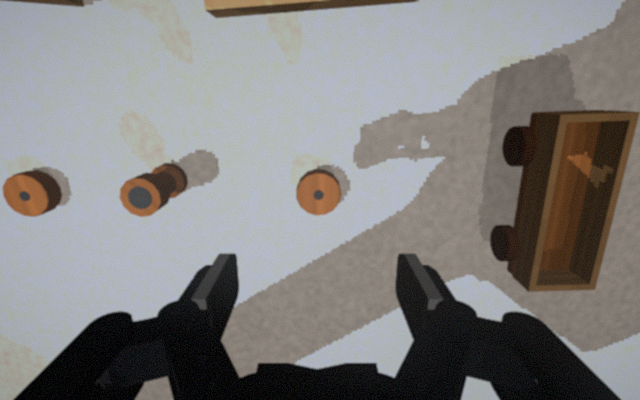

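The wheel is untouched, so I'll go back down with the fingers open and see where they stand relative to it.

```bash
python3 -m inch '[[0.002,0.002,0.1,0,0,0,-0.4],[0.002,0.002,0.16,0,0,0,-0.4],[0.002,0.002,0.19,0,0,0,-0.4],[0.002,0.002,0.198,0,0,0,-0.4],[0.002,0.002,0.198,0,0,0,-0.4],[0.002,0.002,0.198,0,0,0,-0.4]]'
python3 -c "
from h import *
c=optics.calibration('wrist');f=200/np.tan(np.radians(c['vertical_fov'])/2)
o=r.get_obs()
for dz in (0,-.014):
  X=o['ee_pos']+[0,0,dz];q=c['R']@X+c['t'];print('tcp px',f*q[0]/q[2]+c['cx'],f*q[1]/q[2]+c['cy'],'depth',q[2])
look('wrist','w3.png',.003,.06)"
```

```text
t: 4.4
ee_pos: [0.4345, -0.2322, 0.0183]
tcp_rot: [[1.0, 0.0, 0.0], [0.0, -1.0, -0.0], [0.0, 0.0, -1.0]]
wrist_force: [0.1, -0.6, 0.6]
finger_gap: 0.0598
finger_force: 0.0
tcp px 316.03589516679 253.79364662347314 depth 0.1667469377098212
tcp px 316.10961486622796 241.9209840990061 depth 0.18009829300230287
px [616. 285.] xy [ 394. -385.] size [56. 11.] ang 2.2 top 0.044
px [ 51. 253.] xy [ 440. -114.] size [21. 29.] ang 75.4 top 0.053
px [315. 249.] xy [ 434. -232.] size [36. 35.] ang 14.9 top 0.019
px [236. 277.] xy [ 436. -201.] size [23. 14.] ang 37.6 top 0.060
px [398. 278.] xy [ 435. -269.] size [23. 14.] ang 0.3 top 0.060
[ 0.4349 -0.2325  0.0186]
```

View pics/w3.png

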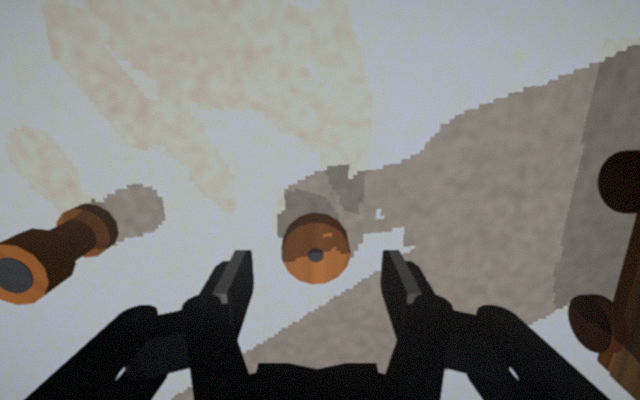

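```bash
python3 -c "
from h import *
c=optics.calibration('wrist');p,d=optics.capture('wrist');W=world('w',d,c)
for u,v in ((248,254),(386,254),(246,260),(388,260),(240,275),(394,275),(315,260)): print(u,v,np.round(W[v,u],4))"
```

```text
248 254 [ 0.4453 -0.203   0.0394]
386 254 [ 0.4456 -0.2627  0.04  ]
246 260 [ 0.4443 -0.2028  0.043 ]
388 260 [ 0.4451 -0.2627  0.0445]
240 275 [ 0.4441 -0.2029  0.0549]
394 275 [ 0.4456 -0.2623  0.0573]
315 260 [ 0.4303 -0.2319  0.0166]
```

The depth image puts the visible fingertips at about z 0.038 while the TCP reads 0.0186. The tips are therefore about 20 mm behind where the description says, so the grasp was too high. I'll narrow the gap, go lower and measure again.

```bash
python3 -m inch '[[0,0,0.01,0,0,0,-0.1],[0,0,0.02,0,0,0,-0.1],[0,0,0.03,0,0,0,-0.1],[0,0,0.036,0,0,0,-0.1],[0,0,0.036,0,0,0,-0.1],[0,0,0.036,0,0,0,-0.1]]'
cat >> h.py <<'E'
def tips():
    c=optics.calibration('wrist');p,d=optics.capture('wrist');W=world('w',d,c);t=r.get_obs()['ee_pos']
    dark=p.max(2)<70
    L=W-t
    for s in (1,-1):
        m=dark&(s*L[...,1]>.015)&(s*L[...,1]<.06)&(abs(L[...,0])<.018)&(W[...,2]>.006)&(W[...,2]<.09)
        if m.sum(): q=W[m];print('finger',s,'lowest z',np.round(np.percentile(q[:,2],[0,1,3]),4),'y inner',np.round(np.percentile(s*q[:,1],2)*s,4))
    print(np.round(t,4))
E
python3 -c "
from h import *
tips();look('wrist','w4.png',.003,.06)"
```

```text
t: 5.1
ee_pos: [0.4342, -0.232, -0.0002]
tcp_rot: [[1.0, 0.0, -0.0], [0.0, -1.0, 0.0], [-0.0, -0.0, -1.0]]
wrist_force: [0.3, -0.1, 0.1]
finger_gap: 0.0468
finger_force: 0.0
finger 1 lowest z [0.0071 0.0161 0.0217] y inner -0.2154
finger -1 lowest z [0.0074 0.0163 0.0225] y inner -0.2492
[ 0.4343 -0.2321 -0.    ]
px [636. 196.] xy [ 468. -379.] size [20.  3.] ang 3.2 top 0.009
px [ 40. 263.] xy [ 442. -122.] size [ 7. 22.] ang 89.8 top 0.052
px [315. 265.] xy [ 434. -232.] size [35. 35.] ang 81.2 top 0.019
px [239. 290.] xy [ 444. -197.] size [ 5. 23.] ang 21.5 top 0.060
px [394. 290.] xy [ 444. -267.] size [23.  8.] ang 86.7 top 0.060
px [466. 304.] xy [ 446. -282.] size [ 3. 11.] ang 1.8 top 0.060
px [620. 348.] xy [ 386. -384.] size [40.  9.] ang 14.6 top 0.029
[ 4.344e-01 -2.321e-01  1.000e-04]
```

View pics/w4.png

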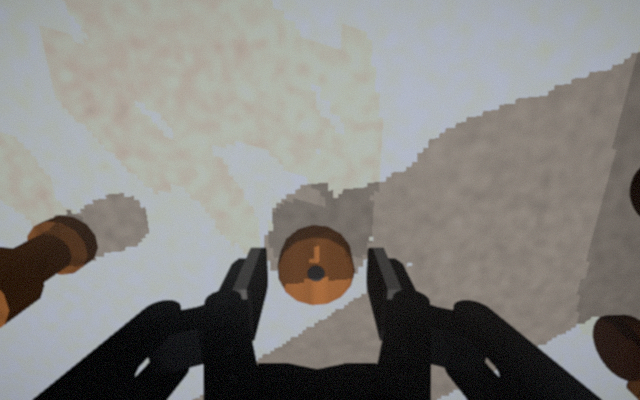

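Tips are at about z 0.017 here with no contact. I'll lower 11 mm and close.

```bash
python3 -m inch '[[0,0,0.008,0,0,0,-0.1],[0,0,0.016,0,0,0,-0.1],[0,0,0.021,0,0,0,-0.1],[0,0,0.021,0,0,0,0.3],[0,0,0.021,0,0,0,1],[0,0,0.021,0,0,0,1],[0,0,0.021,0,0,0,1],[0,0,0.021,0,0,0,1],[0,0,0.021,0,0,0,1]]' 40
```

```text
t: 6.1
ee_pos: [0.4362, -0.2335, -0.0081]
tcp_rot: [[1.0, 0.0, 0.004], [0.0, -1.0, -0.003], [0.004, 0.003, -1.0]]
wrist_force: [-2.8, 1.3, 23.9]
finger_gap: 0.0345
finger_force: 46.2
```

The wheel is held: gap 34.5 mm, 46 N. The tips touch the bench at TCP −0.008, so −0.004 is right for the next wheel. I'll lift and carry it to the wheel tray.

```bash
python3 -m inch '[[0,0,-0.02,0,0,0,1],[0,0,-0.06,0,0,0,1],[0,0,-0.12,0,0,0,1],[0,0,-0.18,0,0,0,1],[0,0,-0.24,0,0,0,1],[0.02,-0.023,-0.25,0,0,0,1],[0.06,-0.067,-0.25,0,0,0,1],[0.11,-0.124,-0.25,0,0,0,1],[0.16,-0.18,-0.25,0,0,0,1],[0.21,-0.236,-0.25,0,0,0,1],[0.26,-0.292,-0.25,0,0,0,1],[0.31,-0.348,-0.25,0,0,0,1],[0.36,-0.404,-0.25,0,0,0,1],[0.395,-0.444,-0.25,0,0,0,1],[0.41,-0.46,-0.25,0,0,0,1],[0.415,-0.466,-0.25,0,0,0,1],[0.415,-0.466,-0.25,0,0,0,1],[0.415,-0.466,-0.25,0,0,0,1]]' 40
python3 -c "
from h import *
look('wrist','w5.png',.009,.03)"
```

```text
t: 7.9
ee_pos: [0.6409, -0.0, 0.1143]
tcp_rot: [[1.0, -0.001, -0.001], [-0.001, -1.0, -0.0], [-0.001, 0.0, -1.0]]
wrist_force: [0.6, -0.2, -0.2]
finger_gap: 0.0339
finger_force: 39.8
px [11. 14.] xy [767. 203.] size [ 5. 17.] ang 65.3 top 0.027
px [317. 135.] xy [647.   1.] size [142. 148.] ang 86.1 top 0.030
px [ 85. 168.] xy [639. 197.] size [122. 145.] ang 86.5 top 0.030
px [556. 175.] xy [ 638. -206.] size [150. 111.] ang 5.1 top 0.030
px [ 84. 355.] xy [487. 216.] size [14.  5.] ang 77.0 top 0.030
px [430. 389.] xy [ 448. -109.] size [ 7. 17.] ang 4.5 top 0.030
[ 6.409e-01 -1.000e-04  1.145e-01]
```

View pics/w5.png

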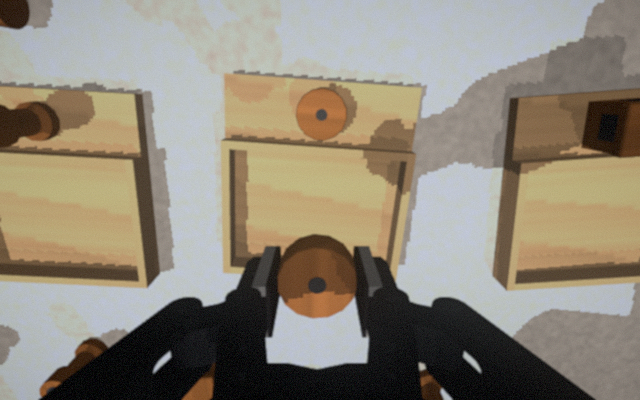

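The wrist view shows the wheel held at (317,280), over the wheel tray with its sample at (321,113). Lowering and releasing.

```bash
python3 -m inch '[[0.006,0,0.06,0,0,0,1],[0.006,0,0.12,0,0,0,1],[0.006,0,0.17,0,0,0,1],[0.006,0,0.2,0,0,0,1],[0.006,0,0.215,0,0,0,1],[0.006,0,0.225,0,0,0,1],[0.006,0,0.23,0,0,0,1],[0.006,0,0.23,0,0,0,1],[0.006,0,0.23,0,0,0,0.1],[0.006,0,0.23,0,0,0,-0.15],[0.006,0,0.23,0,0,0,-0.15],[0.006,0,0.23,0,0,0,-0.15],[0.006,0,0.2,0,0,0,-0.15],[0.006,0,0.14,0,0,0,-0.15],[0.006,0,0.05,0,0,0,-0.6],[0.006,0,0,0,0,0,-1],[0.006,0,0,0,0,0,-1]]' 40
python3 -c "
from h import *
look('wrist',None,.015,.03)
c=optics.calibration('wrist');p,d=optics.capture('wrist');W=world('w',d,c)
hsv=cv2.cvtColor(p,cv2.COLOR_RGB2HSV);m=((W[...,2]>.017)&(abs(W[...,0]-.643)<.026)&(abs(W[...,1])<.04));q=W[m];print('wheel',q.mean(0).round(3),np.ptp(q,0).round(3),np.percentile(q[:,2],[5,95]).round(3))"
```

```text
t: 9.65
ee_pos: [0.6483, 0.0006, 0.1207]
tcp_rot: [[1.0, 0.0, 0.009], [0.0, -1.0, -0.001], [0.009, 0.001, -1.0]]
wrist_force: [0.9, 0.6, 0.6]
finger_gap: 0.0851
finger_force: 0.0
px [14. 21.] xy [774. 207.] size [11. 23.] ang 79.0 top 0.030
px [322. 125.] xy [704.  -3.] size [35. 35.] ang 0.7 top 0.030
px [588. 134.] xy [ 702. -203.] size [20. 42.] ang 58.9 top 0.030
px [ 51. 131.] xy [699. 201.] size [25. 18.] ang 12.5 top 0.030
px [314. 219.] xy [627.   2.] size [143. 109.] ang 86.0 top 0.027
px [ 95. 231.] xy [621. 202.] size [130. 109.] ang 86.7 top 0.027
px [548. 236.] xy [ 619. -212.] size [109. 117.] ang 4.2 top 0.027
px [316. 202.] xy [644.   1.] size [35. 35.] ang 89.1 top 0.025
[0.6468 0.0008 0.118 ]
wheel [0.658 0.    0.188] [0.04  0.08  0.202] [0.023 0.215]
```

Wheel 1 is flat in the tray at (644,1). Next, wheel A at (432,0).

```bash
python3 -m inch '[[-0.05,0,0,0,0,0,-0.5],[-0.14,0,0,0,0,0,-0.3],[-0.23,0,0,0,0,0,-0.2],[-0.32,0,0,0,0,0,-0.2],[-0.39,0,0.02,0,0,0,-0.2],[-0.42,0,0.05,0,0,0,-0.2],[-0.425,0,0.1,0,0,0,-0.2],[-0.425,0,0.15,0,0,0,-0.2],[-0.425,0,0.19,0,0,0,-0.2],[-0.425,0,0.22,0,0,0,-0.2],[-0.425,0,0.235,0,0,0,-0.2],[-0.425,0,0.235,0,0,0,-0.2],[-0.425,0,0.235,0,0,0,1],[-0.425,0,0.235,0,0,0,1],[-0.425,0,0.235,0,0,0,1],[-0.425,0,0.235,0,0,0,1],[-0.425,0,0.235,0,0,0,1],[-0.425,0,0.235,0,0,0,1]]' 40
```

```text
t: 11.55
ee_pos: [0.4327, 0.0009, -0.0026]
tcp_rot: [[1.0, 0.0, 0.001], [0.0, -1.0, -0.0], [0.001, 0.0, -1.0]]
wrist_force: [-0.1, -0.1, 3.9]
finger_gap: 0.034
finger_force: 40.2
```

```bash
python3 -m inch '[[0,0,-0.02,0,0,0,1],[0,0,-0.07,0,0,0,1],[0,0,-0.13,0,0,0,1],[0.02,0,-0.16,0,0,0,1],[0.07,0,-0.16,0,0,0,1],[0.13,0,-0.16,0,0,0,1],[0.19,-0.006,-0.16,0,0,0,1],[0.25,-0.006,-0.16,0,0,0,1],[0.3,-0.006,-0.16,0,0,0,1],[0.33,-0.006,-0.16,0,0,0,1],[0.34,-0.006,-0.15,0,0,0,1],[0.34,-0.006,-0.11,0,0,0,1],[0.34,-0.006,-0.07,0,0,0,1],[0.34,-0.006,-0.04,0,0,0,1],[0.34,-0.006,-0.022,0,0,0,1],[0.34,-0.006,-0.014,0,0,0,1],[0.34,-0.006,-0.014,0,0,0,1],[0.34,-0.006,-0.014,0,0,0,1]]' 40
python3 -m inch '[[0,0,0,0,0,0,0.1],[0,0,0,0,0,0,-0.15],[0,0,0,0,0,0,-0.15],[0,0,0,0,0,0,-0.15],[0,0,-0.04,0,0,0,-0.15],[0,0,-0.1,0,0,0,-0.15],[0,0,-0.18,0,0,0,-0.3],[0,0,-0.22,0,0,0,-0.5],[0,0,-0.22,0,0,0,-0.5],[0,0,-0.22,0,0,0,-0.5]]' 40
python3 -c "
from h import *
look('wrist',None,.015,.03)"
```

```text
t: 13.35
ee_pos: [0.6026, 0.0039, 0.0046]
tcp_rot: [[1.0, 0.0, 0.001], [0.0, -1.0, -0.0], [0.001, 0.0, -1.0]]
wrist_force: [-0.2, -0.5, 1.2]
finger_gap: 0.0336
finger_force: 39.9
t: 14.35
ee_pos: [0.6023, 0.0039, 0.114]
tcp_rot: [[1.0, 0.0, 0.001], [0.0, -1.0, -0.0], [0.001, 0.0, -1.0]]
wrist_force: [0.0, 0.8, -0.4]
finger_gap: 0.0639
finger_force: 0.0
px [327.  54.] xy [704.  -3.] size [35. 35.] ang 2.2 top 0.030
px [616.  68.] xy [ 695. -199.] size [34.  4.] ang 3.6 top 0.030
px [32. 64.] xy [698. 201.] size [20. 25.] ang 85.8 top 0.030
px [318. 164.] xy [626.   2.] size [143. 109.] ang 85.9 top 0.027
px [ 94. 178.] xy [621. 194.] size [114. 109.] ang 86.6 top 0.027
px [559. 181.] xy [ 618. -201.] size [108.  96.] ang 4.2 top 0.027
px [321. 144.] xy [644.   1.] size [35. 35.] ang 88.7 top 0.025
px [317. 196.] xy [603.   4.] size [35. 35.] ang 0.7 top 0.025
px [ 78. 327.] xy [484. 213.] size [19. 10.] ang 45.1 top 0.030
[0.6015 0.0041 0.113 ]
```

Both wheels lie flat. Next, the chimney at about (479,217), gripped by its cap.

```bash
python3 -m inch '[[-0.02,-0.035,0,0,0,0,-0.4],[-0.06,-0.104,0,0,0,0,-0.4],[-0.11,-0.19,0,0,0,0,-0.4],[-0.16,-0.277,0,0,0,0,-0.4],[-0.21,-0.363,0,0,0,0,-0.4],[-0.24,-0.415,0,0,0,0,-0.4],[-0.247,-0.427,0,0,0,0,-0.4],[-0.247,-0.427,0,0,0,0,-0.4],[-0.247,-0.427,0,0,0,0,-0.4]]' 40
python3 -c "
from h import *
look('wrist',None,.035,.057)"
```

```text
t: 15.3
ee_pos: [0.4871, 0.1194, 0.1139]
tcp_rot: [[0.998, 0.069, -0.004], [0.069, -0.997, 0.04], [-0.001, -0.04, -0.999]]
wrist_force: [-0.1, 0.3, -0.9]
finger_gap: 0.0597
finger_force: 0.0
px [ 10. 209.] xy [462. 348.] size [ 8. 34.] ang 79.1 top 0.055
px [183. 207.] xy [479. 217.] size [28. 28.] ang 27.6 top 0.053
px [339. 241.] xy [460. 103.] size [54. 34.] ang 5.1 top 0.045
px [622. 290.] xy [ 440. -104.] size [29. 18.] ang 17.7 top 0.052
[0.4872 0.1194 0.114 ]
```

The chimney is confirmed at (479,217) and the cab at (460,103), but the arm stopped short. I'll check the joints.

```bash
python3 -m inch '[[0,0,0,0,0,0,-0.4],[0,0,0,0,0,0,-0.4]]'; python3 -c "
from h import *
o=r.get_obs();print(np.round(o['joint_positions'],1),np.round(o['qd'],1),np.round(o['joint_torque'],1))"
```

```text
t: 15.55
ee_pos: [0.4878, 0.1193, 0.1141]
tcp_rot: [[0.998, 0.069, -0.004], [0.069, -0.997, 0.04], [-0.001, -0.04, -0.999]]
wrist_force: [0.4, 0.4, -0.1]
finger_gap: 0.0601
finger_force: 0.0
[  3.9  19.7 -27.4  43.    2.3 179.9] [ 0. -0.  0. -0. -0.  0.] [  0.  -41.3  22.2   0.    0.1   0. ]
```

Joint 6 is at its 180° limit. I'll turn the hand half a turn back, which gives the same grasp.

```bash
cat >> h.py <<'E'
from scipy.spatial.transform import Rotation as Ro
def rel(xyz,yaw=180.):
    o=r.get_obs();R=np.array(o['tcp_rot']);T=Ro.from_euler('z',yaw,degrees=True).as_matrix()@np.diag([1,-1,-1.])
    print('shift',np.round(R.T@(np.array(xyz)-o['ee_pos'])/.5,3),'turn',np.round(Ro.from_matrix(R.T@T).as_rotvec()/(np.pi/2),3),'j6',round(o['joint_positions'][5],1),'pos',np.round(o['ee_pos'],3))
E
python3 -m inch '[[0,0,0,0,0,-1,-0.4],[0,0,0,0,0,-1,-0.4],[0,0,0,0,0,-1,-0.4],[0,0,0,0,0,-1,-0.4],[0,0,0,0,0,-1,-0.4],[0,0,0,0,0,-1,-0.4],[0,0,0,0,0,-1,-0.4],[0,0,0,0,0,-1,-0.4],[0,0,0,0,0,-1,-0.4],[0,0,0,0,0,-1,-0.4],[0,0,0,0,0,-1,-0.4],[0,0,0,0,0,-1,-0.4],[0,0,0,0,0,-1,-0.4]]'
python3 -c "
from h import *
rel([.479,.217,.114])"
```

```text
t: 16.85
ee_pos: [0.4874, 0.1195, 0.114]
tcp_rot: [[-0.067, 0.998, -0.004], [0.997, 0.068, 0.04], [0.04, -0.001, -0.999]]
wrist_force: [-0.4, 0.4, 0.0]
finger_gap: 0.0601
finger_force: 0.0
shift [ 0.196 -0.004  0.008] turn [ 0.018 -0.021 -0.957] j6 90.0 pos [0.487 0.12  0.114]
```

```bash
python3 -m inch '[[0.05,0,0,0.018,-0.021,-0.957,-0.4],[0.12,0,0,0.018,-0.021,-0.957,-0.4],[0.196,-0.004,0.008,0.018,-0.021,-0.957,-0.4],[0.196,-0.004,0.008,0.018,-0.021,-0.957,-0.4],[0.196,-0.004,0.008,0.018,-0.021,-0.957,-0.4],[0.196,-0.004,0.008,0.018,-0.021,-0.957,-0.4],[0.196,-0.004,0.008,0.018,-0.021,-0.957,-0.4],[0.196,-0.004,0.008,0.018,-0.021,-0.957,-0.4],[0.196,-0.004,0.008,0.018,-0.021,-0.957,-0.4],[0.196,-0.004,0.008,0.018,-0.021,-0.957,-0.4],[0.196,-0.004,0.008,0.018,-0.021,-0.957,-0.4],[0.196,-0.004,0.008,0.018,-0.021,-0.957,-0.4],[0.196,-0.004,0.008,0.018,-0.021,-0.957,-0.4],[0.196,-0.004,0.008,0.018,-0.021,-0.957,-0.4]]'
python3 -c "
from h import *
rel([.479,.217,.027]);tips()"
```

```text
t: 18.25
ee_pos: [0.4784, 0.2173, 0.1139]
tcp_rot: [[-1.0, -0.001, 0.0], [-0.001, 1.0, 0.001], [-0.0, 0.001, -1.0]]
wrist_force: [0.8, -0.2, 0.7]
finger_gap: 0.0598
finger_force: 0.0
shift [-0.001 -0.001  0.174] turn [0. 0. 0.] j6 16.3 pos [0.478 0.217 0.114]
[0.4784 0.2173 0.1139]
```

```bash
python3 -m inch '[[0,0,0.05,0,0,0,-0.4],[0,0,0.1,0,0,0,-0.3],[0,0,0.14,0,0,0,-0.3],[0,0,0.165,0,0,0,-0.3],[0,0,0.174,0,0,0,-0.3],[0,0,0.174,0,0,0,-0.3],[0,0,0.174,0,0,0,1],[0,0,0.174,0,0,0,1],[0,0,0.174,0,0,0,1],[0,0,0.174,0,0,0,1],[0,0,0.174,0,0,0,1],[0,0,0.174,0,0,0,1],[0,0,0.174,0,0,0,1]]' 40; python3 -c "
from h import *
rel([.643,.207,.027])"
```

```text
t: 19.6
ee_pos: [0.4794, 0.2176, 0.028]
tcp_rot: [[-1.0, -0.002, 0.002], [-0.002, 1.0, 0.001], [-0.002, 0.001, -1.0]]
wrist_force: [0.3, -0.7, 6.3]
finger_gap: 0.026
finger_force: 39.5
shift [-0.327 -0.022  0.003] turn [0.001 0.002 0.001] j6 16.3 pos [0.479 0.218 0.028]
```

```bash
python3 -m inch '[[0,0,-0.02,0,0,0,1],[0,0,-0.06,0,0,0,1],[0,0,-0.11,0,0,0,1],[-0.01,0,-0.14,0,0,0,1],[-0.04,0,-0.14,0,0,0,1],[-0.09,-0.01,-0.14,0,0,0,1],[-0.14,-0.01,-0.14,0,0,0,1],[-0.19,-0.01,-0.14,0,0,0,1],[-0.24,-0.02,-0.14,0,0,0,1],[-0.29,-0.02,-0.14,0,0,0,1],[-0.32,-0.02,-0.14,0,0,0,1],[-0.329,-0.02,-0.13,0,0,0,1],[-0.329,-0.02,-0.09,0,0,0,1],[-0.329,-0.02,-0.06,0,0,0,1],[-0.329,-0.02,-0.035,0,0,0,1],[-0.329,-0.02,-0.02,0,0,0,1],[-0.329,-0.02,-0.014,0,0,0,1],[-0.329,-0.02,-0.014,0,0,0,1],[-0.329,-0.02,-0.014,0,0,0,1]]' 40; python3 -c "
from h import *
rel([.643,.207,.035])"
```

```text
t: 21.5
ee_pos: [0.6431, 0.2079, 0.0344]
tcp_rot: [[-1.0, -0.002, 0.001], [-0.002, 1.0, 0.001], [-0.001, 0.001, -1.0]]
wrist_force: [0.2, 1.2, -0.5]
finger_gap: 0.0265
finger_force: 39.6
shift [ 0.    -0.002 -0.001] turn [0.    0.001 0.001] j6 11.5 pos [0.643 0.208 0.034]
```

```bash
python3 -m inch '[[0,0,0.001,0,0,0,0.3],[0,0,0.001,0,0,0,0.15],[0,0,0.001,0,0,0,0],[0,0,0.001,0,0,0,-0.1],[0,0,0.001,0,0,0,-0.1],[0,0,-0.02,0,0,0,-0.1],[0,0,-0.06,0,0,0,-0.1],[0,0,-0.11,0,0,0,-0.3],[0,0,-0.16,0,0,0,-0.4],[0,0,-0.18,0,0,0,-0.4],[0,0,-0.18,0,0,0,-0.4],[0,0,-0.18,0,0,0,-0.4]]' 40; python3 -c "
from h import *
look('wrist',None,.04,.07);look('wrist',None,.015,.03);rel([.442,-.109,.124])"
```

```text
t: 22.7
ee_pos: [0.6425, 0.2076, 0.1234]
tcp_rot: [[-1.0, -0.002, -0.0], [-0.002, 1.0, 0.0], [0.0, 0.0, -1.0]]
wrist_force: [0.2, 0.3, -0.6]
finger_gap: 0.0596
finger_force: 0.0
px [316. 208.] xy [643. 207.] size [27. 28.] ang 35.5 top 0.059
px [312. 280.] xy [699. 204.] size [28. 27.] ang 6.8 top 0.065
px [623. 283.] xy [703. 437.] size [28. 15.] ang 13.8 top 0.065
[0.642  0.2075 0.1227]
px [319. 168.] xy [622. 209.] size [143. 109.] ang 86.8 top 0.027
px [ 89. 204.] xy [648.  12.] size [120. 149.] ang 85.6 top 0.030
px [559. 180.] xy [626. 421.] size [108. 100.] ang 1.5 top 0.027
px [ 51. 145.] xy [603.   4.] size [35. 36.] ang 30.2 top 0.025
px [ 59. 195.] xy [643.   1.] size [35. 35.] ang 32.4 top 0.025
px [316. 186.] xy [636. 207.] size [13. 27.] ang 3.6 top 0.025
px [313. 252.] xy [694. 204.] size [17. 25.] ang 2.0 top 0.030
px [589. 260.] xy [700. 441.] size [18. 24.] ang 62.1 top 0.030
px [352. 336.] xy [779. 240.] size [76. 22.] ang 79.7 top 0.030
px [617. 377.] xy [823. 494.] size [17. 39.] ang 56.6 top 0.030
px [587. 369.] xy [817. 465.] size [29. 11.] ang 78.3 top 0.023
px [467. 396.] xy [849. 352.] size [38. 15.] ang 59.4 top 0.030
[0.6419 0.2075 0.1224]
shift [ 0.401 -0.632 -0.002] turn [-0.    -0.001  0.001] j6 11.5 pos [0.642 0.207 0.122]
```

The first chimney stands upright at (643,207). Now for the second.

```bash
python3 -m inch '[[0.025,-0.04,0,0,0,0,-0.4],[0.08,-0.126,0,0,0,0,-0.4],[0.14,-0.22,0,0,0,0,-0.4],[0.2,-0.315,0,0,0,0,-0.4],[0.26,-0.41,0,0,0,0,-0.4],[0.32,-0.504,0,0,0,0,-0.4],[0.37,-0.583,0,0,0,0,-0.4],[0.395,-0.622,0,0,0,0,-0.4],[0.401,-0.632,0,0,0,0,-0.4],[0.401,-0.632,0,0,0,0,-0.4],[0.401,-0.632,0,0,0,0,-0.4],[0.401,-0.632,0,0,0,0,-0.4]]'; python3 -c "
from h import *
look('wrist',None,.035,.057);rel([.442,-.109,.027])"
```

```text
t: 24.0
ee_pos: [0.4437, -0.1076, 0.1235]
tcp_rot: [[-1.0, -0.004, 0.0], [-0.004, 1.0, 0.001], [-0.0, 0.001, -1.0]]
wrist_force: [-0.0, -0.0, -0.0]
finger_gap: 0.0596
finger_force: 0.0
px [314. 202.] xy [ 442. -110.] size [27. 28.] ang 62.4 top 0.053
px [594. 222.] xy [460. 103.] size [55. 36.] ang 5.6 top 0.045
[ 0.4437 -0.1076  0.1235]
shift [ 0.003 -0.003  0.193] turn [0.    0.    0.003] j6 -23.2 pos [ 0.444 -0.108  0.124]
```

```bash
python3 -m inch '[[0.003,-0.004,0.05,0,0,0.003,-0.4],[0.003,-0.004,0.1,0,0,0.003,-0.3],[0.003,-0.004,0.15,0,0,0.003,-0.3],[0.003,-0.004,0.18,0,0,0.003,-0.3],[0.003,-0.004,0.192,0,0,0.003,-0.3],[0.003,-0.004,0.192,0,0,0.003,-0.3],[0.003,-0.004,0.192,0,0,0.003,1],[0.003,-0.004,0.192,0,0,0.003,1],[0.003,-0.004,0.192,0,0,0.003,1],[0.003,-0.004,0.192,0,0,0.003,1],[0.003,-0.004,0.192,0,0,0.003,1],[0.003,-0.004,0.192,0,0,0.003,1],[0.003,-0.004,0.192,0,0,0.003,1]]' 40; python3 -c "
from h import *
rel([.598,.210,.034])"
```

```text
t: 25.35
ee_pos: [0.4426, -0.1109, 0.0287]
tcp_rot: [[-1.0, 0.003, 0.003], [0.003, 1.0, 0.0], [-0.003, 0.0, -1.0]]
wrist_force: [-0.1, 2.3, 7.0]
finger_gap: 0.0263
finger_force: 39.5
shift [-0.309  0.643 -0.01 ] turn [ 0.     0.002 -0.002] j6 -23.3 pos [ 0.443 -0.111  0.029]
```

```bash
python3 -m inch '[[0,0,-0.02,0,0,0,1],[0,0,-0.06,0,0,0,1],[0,0,-0.12,0,0,0,1],[-0.01,0.02,-0.16,0,0,0,1],[-0.03,0.062,-0.17,0,0,0,1],[-0.06,0.125,-0.17,0,0,0,1],[-0.09,0.188,-0.17,0,0,0,1],[-0.12,0.25,-0.17,0,0,0,1],[-0.15,0.313,-0.17,0,0,0,1],[-0.18,0.376,-0.17,0,0,0,1],[-0.21,0.438,-0.17,0,0,0,1],[-0.24,0.5,-0.17,0,0,0,1],[-0.27,0.563,-0.17,0,0,0,1],[-0.295,0.615,-0.17,0,0,0,1],[-0.305,0.637,-0.17,0,0,0,1],[-0.309,0.643,-0.17,0,0,0,1],[-0.309,0.643,-0.17,0,0,0,1],[-0.309,0.643,-0.17,0,0,0,1]]' 40; python3 -c "
from h import *
rel([.598,.210,.034])"
```

```text
t: 27.15
ee_pos: [0.5963, 0.2091, 0.113]
tcp_rot: [[-1.0, 0.004, -0.001], [0.004, 1.0, -0.0], [0.001, -0.0, -1.0]]
wrist_force: [-0.7, -0.3, -0.2]
finger_gap: 0.0262
finger_force: 39.5
shift [-0.003  0.002  0.158] turn [-0.    -0.    -0.002] j6 12.9 pos [0.596 0.209 0.113]
```

```bash
python3 -m inch '[[-0.003,0.002,0.04,0,0,0,1],[-0.003,0.002,0.09,0,0,0,1],[-0.003,0.002,0.125,0,0,0,1],[-0.003,0.002,0.145,0,0,0,1],[-0.003,0.002,0.155,0,0,0,1],[-0.003,0.002,0.158,0,0,0,1],[-0.003,0.002,0.158,0,0,0,1],[-0.003,0.002,0.158,0,0,0,0.3],[-0.003,0.002,0.158,0,0,0,0.15],[-0.003,0.002,0.158,0,0,0,0],[-0.003,0.002,0.158,0,0,0,-0.1],[-0.003,0.002,0.158,0,0,0,-0.1],[-0.003,0.002,0.13,0,0,0,-0.1],[-0.003,0.002,0.09,0,0,0,-0.1],[-0.003,0.002,0.03,0,0,0,-0.3],[-0.003,0.002,-0.02,0,0,0,-0.4],[-0.003,0.002,-0.02,0,0,0,-0.4],[-0.003,0.002,-0.02,0,0,0,-0.4]]' 40; python3 -c "
from h import *
look('wrist',None,.04,.07);rel([.460,.103,.124],180+4)"
```

```text
t: 28.95
ee_pos: [0.599, 0.2115, 0.1243]
tcp_rot: [[-1.0, 0.003, 0.002], [0.003, 1.0, 0.001], [-0.002, 0.001, -1.0]]
wrist_force: [-0.3, 0.2, -0.5]
finger_gap: 0.0601
finger_force: 0.0
px [146.  18.] xy [477. 105.] size [22. 35.] ang 3.4 top 0.045
px [554.  25.] xy [486. 358.] size [38.  9.] ang 55.1 top 0.070
px [318. 205.] xy [598. 212.] size [28. 27.] ang 14.1 top 0.059
px [311. 261.] xy [643. 207.] size [28. 27.] ang 44.0 top 0.059
px [308. 327.] xy [699. 204.] size [28. 28.] ang 71.3 top 0.065
px [609. 329.] xy [702. 444.] size [29. 28.] ang 39.7 top 0.065
[0.5982 0.2114 0.1231]
shift [ 0.276 -0.217 -0.002] turn [ 0.     0.    -0.046] j6 12.9 pos [0.598 0.211 0.123]
```

Both chimneys are placed. Now the cab.

```bash
python3 -m inch '[[0.04,-0.031,0,0,0,-0.046,-0.5],[0.1,-0.079,0,0,0,-0.046,-0.5],[0.16,-0.126,0,0,0,-0.046,-0.5],[0.22,-0.173,0,0,0,-0.046,-0.5],[0.26,-0.204,0,0,0,-0.046,-0.5],[0.276,-0.217,0,0,0,-0.046,-0.5],[0.276,-0.217,0,0,0,-0.046,-0.5],[0.276,-0.217,0,0,0,-0.046,-0.5],[0.276,-0.217,0,0,0,-0.046,-0.5]]'; python3 -c "
from h import *
look('wrist',None,.035,.057);rel([.460,.103,.005],184)"
```

```text
t: 29.9
ee_pos: [0.4615, 0.1038, 0.1229]
tcp_rot: [[-0.998, -0.07, 0.001], [-0.07, 0.998, 0.001], [-0.001, 0.001, -1.0]]
wrist_force: [1.0, 1.2, -0.1]
finger_gap: 0.0641
finger_force: 0.0
px [494.  73.] xy [364. 210.] size [27. 11.] ang 9.1 top 0.057
px [316. 199.] xy [460. 103.] size [54. 34.] ang 4.5 top 0.045
px [633. 236.] xy [474. 347.] size [32.  6.] ang 18.4 top 0.050
[0.4613 0.1038 0.1228]
shift [ 0.003 -0.001  0.236] turn [0.    0.001 0.   ] j6 -0.3 pos [0.461 0.104 0.123]
```

```bash
python3 -m inch '[[0.003,-0.001,0.06,0,0,0,-0.5],[0.003,-0.001,0.12,0,0,0,-0.4],[0.003,-0.001,0.18,0,0,0,-0.4],[0.003,-0.001,0.22,0,0,0,-0.4],[0.003,-0.001,0.236,0,0,0,-0.4],[0.003,-0.001,0.236,0,0,0,-0.4],[0.003,-0.001,0.236,0,0,0,1],[0.003,-0.001,0.236,0,0,0,1],[0.003,-0.001,0.236,0,0,0,1],[0.003,-0.001,0.236,0,0,0,1],[0.003,-0.001,0.236,0,0,0,1],[0.003,-0.001,0.236,0,0,0,1],[0.003,-0.001,0.236,0,0,0,1]]' 50; python3 -c "
from h import *
rel([.619,-.228,.012],184)"
```

```text
t: 31.25
ee_pos: [0.46, 0.1028, 0.006]
tcp_rot: [[-0.998, -0.07, 0.003], [-0.07, 0.998, 0.001], [-0.003, 0.001, -1.0]]
wrist_force: [-0.7, -0.1, 6.4]
finger_gap: 0.0333
finger_force: 50.8
shift [-0.271 -0.682 -0.012] turn [ 0.     0.002 -0.   ] j6 -0.4 pos [0.46  0.103 0.006]
```

```bash
python3 -m inch '[[0,0,-0.02,0,0,0,1],[0,0,-0.06,0,0,0,1],[0,0,-0.12,0,0,0,1],[-0.008,-0.02,-0.16,0,0,0,1],[-0.025,-0.063,-0.16,0,0,0,1],[-0.05,-0.126,-0.16,0,0,0,1],[-0.075,-0.189,-0.16,0,0,0,1],[-0.1,-0.252,-0.16,0,0,0,1],[-0.125,-0.315,-0.16,0,0,0,1],[-0.15,-0.378,-0.16,0,0,0,1],[-0.175,-0.44,-0.16,0,0,0,1],[-0.2,-0.503,-0.16,0,0,0,1],[-0.225,-0.566,-0.16,0,0,0,1],[-0.25,-0.629,-0.16,0,0,0,1],[-0.264,-0.665,-0.16,0,0,0,1],[-0.271,-0.682,-0.16,0,0,0,1],[-0.271,-0.682,-0.16,0,0,0,1],[-0.271,-0.682,-0.16,0,0,0,1]]' 50; python3 -c "
from h import *
look('wrist',None,.015,.03);rel([.619,-.228,.012],184)"
```

```text
t: 33.05
ee_pos: [0.6169, -0.227, 0.0847]
tcp_rot: [[-0.998, -0.07, -0.001], [-0.07, 0.998, 0.002], [0.001, 0.002, -1.0]]
wrist_force: [0.6, 0.2, -0.7]
finger_gap: 0.0333
finger_force: 49.9
px [321. 190.] xy [ 620. -225.] size [109. 143.] ang 4.1 top 0.027
px [575. 270.] xy [647. -38.] size [166.  84.] ang 20.6 top 0.030
px [630. 215.] xy [607.  -9.] size [32. 11.] ang 18.4 top 0.025
px [620. 265.] xy [644.  -5.] size [36. 27.] ang 19.0 top 0.025
[ 0.6168 -0.2267  0.0847]
shift [-0.004 -0.003  0.145] turn [ 0.001 -0.     0.001] j6 -30.7 pos [ 0.617 -0.227  0.085]
```

Tray centre is (620,−225), and the cab is over it. Lowering and releasing.

```bash
python3 -m inch '[[-0.004,0,0.04,0,0,0,1],[-0.004,0,0.08,0,0,0,1],[-0.004,0,0.115,0,0,0,1],[-0.004,0,0.135,0,0,0,1],[-0.004,0,0.143,0,0,0,1],[-0.004,0,0.145,0,0,0,1],[-0.004,0,0.145,0,0,0,1],[-0.004,0,0.145,0,0,0,0.15],[-0.004,0,0.145,0,0,0,0],[-0.004,0,0.145,0,0,0,-0.2],[-0.004,0,0.145,0,0,0,-0.2],[-0.004,0,0.145,0,0,0,-0.2],[-0.004,0,0.11,0,0,0,-0.2],[-0.004,0,0.06,0,0,0,-0.2],[-0.004,0,-0.02,0,0,0,-0.3],[-0.004,0,-0.12,0,0,0,-0.4],[-0.004,0,-0.2,0,0,0,-0.4],[-0.004,0,-0.2,0,0,0,-0.4],[-0.004,0,-0.2,0,0,0,-0.4]]' 50; python3 -c "
from h import *
look('wrist',None,.035,.06);look('top','top_end.png',.04,.07)"
```

```text
t: 35.0
ee_pos: [0.6202, -0.2284, 0.1861]
tcp_rot: [[-0.998, -0.07, 0.003], [-0.07, 0.998, -0.001], [-0.003, -0.001, -1.0]]
wrist_force: [-0.3, -0.1, -0.5]
finger_gap: 0.0597
finger_force: 0.0
px [98. 10.] xy [ 493. -411.] size [12. 52.] ang 3.3 top 0.051
px [317. 182.] xy [ 620. -228.] size [55. 34.] ang 4.1 top 0.052
px [320. 259.] xy [ 697. -219.] size [35. 54.] ang 4.7 top 0.057
[ 0.6192 -0.2279  0.1843]
px [528.  98.] xy [ 818. -633.] size [ 31. 159.] ang 17.2 top 0.051
px [394. 132.] xy [ 694. -219.] size [32. 53.] ang 1.5 top 0.059
px [396. 158.] xy [ 618. -228.] size [49. 34.] ang 3.9 top 0.052
px [ 88. 199.] xy [453. 706.] size [175.  14.] ang 12.5 top 0.070
px [580. 227.] xy [ 418. -799.] size [101.  76.] ang 40.2 top 0.069
px [592. 315.] xy [ 157. -817.] size [35. 94.] ang 73.1 top 0.070
[ 0.6186 -0.2276  0.1833]
```

```bash
python3 -c "
import cv2
a=cv2.imread('pics/top_end.png')[110:250,170:480];cv2.imwrite('pics/end_crop.png',cv2.resize(a,None,fx=2.5,fy=2.5,interpolation=2))"
```

```text
(no output)
```

View pics/end_crop.png

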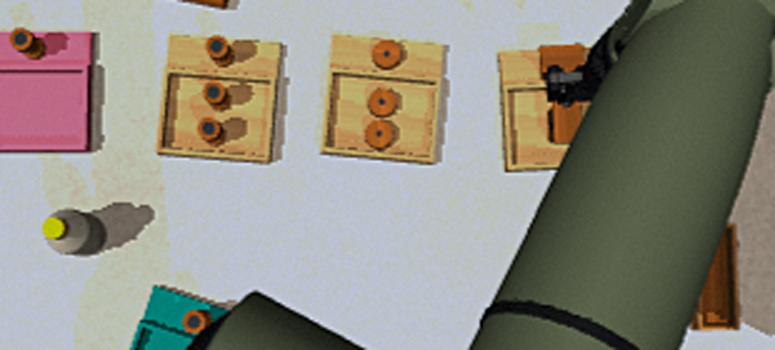

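The picture shows the chimneys at (215,93) and (209,130), the wheels at (381,101) and (379,134), and the cab at (565,110), all in the right trays. The bottle and wagon stand where they were. The cab's top is at 0.050 and level, and the gripper is clear, so I'm handing in.

```bash
python3 -c "
from workcell import r
print(r.finish_job())"
```

```text
the job is handed in; nothing more can be done
None
```

All five parts are in their matching trays on the floor, wheels flat and chimneys and cab upright, with the glue bottle and wagon left alone; the job was handed in at about 35 s of the 109 s limit.

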